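# Change over two slide boxes with flips of their lids

## Robot

A 6-joint arm with a two-finger parallel gripper is mounted at the origin on a cart in front of the work surface, level with it; the furniture and walls round the work are solid. World frame = base frame: x ahead of the robot, y to its left, z up, the work surface at z = 0. Lengths are in mm, angles in degrees, forces in N, time in s.
With the tool pointing down it reaches from about 300 to 850 mm from the base axis. Payload 4.2 kg.
Tool frame: the origin (TCP) lies at the very end of the fingers, on their centre line; the grasp point (between the pads) lies 19 mm behind it; z points along the fingers, y is the line along which they close (so a half turn about z gives the same grasp; the last joint's range is limited). The gripper opens to 91 mm and grips with 3 to 60 N. Pads are 32 mm wide; open, the fingers measure 118 mm over their backs; the gripper's body (76 mm by 178 mm) begins 60 mm behind the grasp point.
Start: joints at [-65.718, 18.312, 89.639, -0, 72.044, -1.146], TCP at [246.897, -519.316, 175.876] pointing down, gripper open.
Joint ranges: [-177.97, 177.97], [-48.28, 115.42], [12.27, 149.76], [-77.06, 257.06], [2.81, 150.46], [-146.56, 146.56]. Speed limits (degrees/s): [147.25, 147.25, 180, 180, 180, 180].

## Interface

Orientations are given as [roll, pitch, yaw] about the fixed x, y, z axes, in that order (R = Rz(yaw) Ry(pitch) Rx(roll)).
In Python, from workcell import env gives the robot as it stands.
- The arm moves only by the shell command python3 -m pendant 'ROWS' [FORCE]. ROWS is a JSON object of lists of equal length, an entry for each row: "translation": the shift along the tool's x, y, z in mm, a list of three; "roll": the turn about the tool's z in rad; "hand": the closure in counts, from 0 (fully open) to 255 (shut). In form: {"translation": [[dx, dy, dz], ...], "roll": [roll, ...], "hand": [hand, ...]}. A call has exactly 8 rows; each row shifts and turns the commanded pose from where the row before left it, along the tool's axes as they then stand; what a row does not reach is not made up. A row lasts 1/12 s, in which the tool goes at most 41.7 mm and 7.16 degrees, less where a joint would pass 70% of its speed; a pose out of reach is approached as far as the arm can. A call with a gripper value outside its range is refused whole. The fingers move at their own pace and stop on an object; FORCE is the grip in N (left out, the last holds). Time passes only in rows, so rows that do not move let the fingers close, or fill a call up. It gives the time, the measured TCP pose, the force, the opening and the grip force at its end, in the units of the state.
- env.state(): the state, without advancing time (a new reading comes with each control period).
- env.grab_frame(name): name is "scene" or "top"; returns a dict with "frame" (400x640x3 uint8, red, green, blue), "z_map" (400x640 float32, mm along the optical axis (not along the pixel's ray), 0 where there is no reading), "fx", "fy", "cx", "cy" (pixels), "pose" (4x4, takes a point from camera to world coordinates). Camera axes: x right, y down, z forward; pixel columns grow to the right and rows downward; lengths in mm; the calibration is good to about 2 mm. A picture is of the moment at which its call begins.
- env.job_done(): hands the job in; it is judged then, once.
Trained networks look in a picture, given as the dict that the camera call returned (one of the last four; its "shot" number tells which), for a name from the list of things; names that differ only in an ending like _2 or _b are one class to them, and where a whole thing is asked for, a point or a joint stands for the part that bears it (a point fixed in the world has none). Each returns a list of dicts, best first, with "score" (0 to 1); they miss things now and then, are a little off and sometimes report something else, mostly with a low value. They report only what shows in the picture. A call takes as long as a camera call.
- env.recognise(picture, label): "rect" ([centre column, centre row, width, height] in pixels, round what is visible of it).
- env.regions_of(picture, label): "pixels" (400x640 bool, what is visible of it) and "rect" ([centre column, centre row, width, height] in pixels, round what is visible of it).
The state is a dict: "time_s": time; "qpos": joint angles; "qvel": joint speeds; "effort": joint torques, N m; "ee_pos": TCP position; "ee_rot": TCP orientation; "force": force on the tool from outside, world axes, zero at the start; "torque": the same for the moment, N m; "gripper_width": finger opening in mm; "gripper_force": force on a finger pad.
Only numpy, scipy, OpenCV 4.12 (cv2) and the standard library are available. Lean on these libraries where they do the work, as an engineer would, in place of code of your own. Each camera call takes 0.05 s, during which the arm holds its last target. There are 200 camera calls.

## Task

Change over the slide boxes: with the fingertips, push the shut lid of the wide slide box up by its lip and over so that it rests open by itself, and tip the open lid of the narrow slide box forward so that it drops shut, in either order. Only push the lids, gently: never pinch them between the fingers, and do not lift, tip or shove the boxes. Leave everything else on the bench undisturbed.

Things in the scene. Friction and masses are not known exactly. Their poses are not given: they have to be found in the camera images.
- wide_box: the wide grey plastic slide box, loose, heavy (1.4 kg): 100 mm deep (x), 180 mm wide (y), rim 45 mm high, 60 mm with lid shut. Origin: centre of underside; x from front (lip) to back (hinge), z up. Front roughly faces the robot (yaw within 0.35 rad); either box may be the left one. Lid lip: full width, 4 mm thick, overhangs the front by 20 mm, underside 46 mm above the bench when shut
- narrow_box: the narrow grey plastic slide box, loose, heavy (1.4 kg): 100 mm deep (x), 110 mm wide (y), rim 45 mm high, 60 mm with lid shut. Origin: centre of underside; x from front (lip) to back (hinge), z up. Front roughly faces the robot (yaw within 0.35 rad); either box may be the left one. Lid lip: full width, 4 mm thick, overhangs the front by 20 mm, underside 46 mm above the bench when shut
- wide_lid (a joint): wide lid's hinge on the rear rim: 0 rad shut, grows as the lip rises, 1.95 at the open stop, leaning back. Lid 0.12 kg, nearly free hinge, light damping: below about 1.4 it falls shut, above it falls open. Lid is a shell 15 mm high: its top plate lies 15 mm outside the hinge plane. Starts shut.
- narrow_lid (a joint): narrow lid's hinge on the rear rim: 0 rad shut, grows as the lip rises, 1.95 at the open stop, leaning back. Lid 0.12 kg, nearly free hinge, light damping: below about 1.4 it falls shut, above it falls open. Lid is a shell 15 mm high: its top plate lies 15 mm outside the hinge plane. Starts open, within 0.1 of the stop, and sinks back to it.
- wide_hinge (a point): middle of the hinge line of the wide box, 45 mm above the bench, 50 mm behind the box's centre; fixed to the box, axes as the box
- narrow_hinge (a point): middle of the hinge line of the narrow box, 45 mm above the bench, 50 mm behind the box's centre; fixed to the box, axes as the box
- wide_lip (a point): middle of the front edge of the wide lid's lip, on its underside, 120 mm from the hinge line; moves with the lid
- narrow_lip (a point): middle of the front edge of the narrow lid's lip, on its underside, 120 mm from the hinge line; moves with the lid
- dropper_bottle: small white bottle with a green cap, 26 mm across, 64 mm high, between the boxes; origin under its centre; leave alone
- timer: flat white digital timer, 66x66x19 mm, nearer the robot, between the boxes; origin under its centre; leave alone
- tape_roll: roll of tape lying flat, 96 mm across, 25 mm high, at the left; origin under its centre; leave alone
- marker: marker pen lying at the right, 144 mm long along its y, 17 mm thick; origin under its centre; leave alone
- tip_box: shut pipette tip box, black base and clear lid, 64x118x56 mm, behind; not one of the slide boxes; origin under its centre; leave alone

How it is judged:
By the outcome, as a careful person would: the job done as asked, in the order asked, and still so for the second after the job is handed in, with the robot touching nothing.
It also fails if it takes over 64 s, if anything falls off the work surface, if the arm or the gripper's body presses on something with over 40 N, if the wrist force passes 120 N, or if a joint passes its speed limit or range.

## Working session

There is one attempt and no reset: what is moved stays moved. The work goes in short steps, Python scripts to look and compute and a shell command to move; the robot and the scene stay as the last step left them, time stands still between calls to the robot, and variables do not carry over. Pictures are saved under pics/ and viewed, at most 10 in all, crops included, and the job is handed in when it is done.

```bash
ls; mkdir -p pics
cat > h.py <<'E'
import numpy as np, cv2
from workcell import env
def pts(p,mask=None):
    z=p["z_map"]; v,u=np.nonzero((z>0) if mask is None else (mask&(z>0)))
    d=z[v,u]; c=np.stack([(u-p["cx"])*d/p["fx"],(v-p["cy"])*d/p["fy"],d,np.ones_like(d)])
    return (np.array(p["pose"])@c)[:3].T
def save(p,n): cv2.imwrite("pics/"+n,cv2.cvtColor(p["frame"],cv2.COLOR_RGB2BGR))
E
python3 - <<'E'
from h import *
print(env.state())
P={}
for n in("top","scene"):
    p=env.grab_frame(n); save(p,n+"0.png"); P[n]=p
    np.savez("/tmp/%s0.npz"%n,**{k:v for k,v in p.items()})
    for l in("wide_box","narrow_box","wide_lid","narrow_lid","dropper_bottle","timer","tape_roll","marker","tip_box"):
        for r in env.regions_of(p,l)[:2]:
            q=pts(p,r["pixels"])
            print(n,l,round(r["score"],2),np.round(r["rect"]), r["pixels"].sum(), np.percentile(q,[2,50,98],axis=0).round().tolist() if len(q) else None)
E
```

```text
pics
{'time_s': 0.0, 'qpos': array([-6.57195717e+01,  1.83489267e+01,  8.97056778e+01,  3.15891464e-05,
        7.20420749e+01, -1.14515924e+00]), 'qvel': array([ 0.08214969,  0.02679875,  0.02874077,  0.07210474, -0.06388428,
        0.00771163]), 'effort': array([ 9.82741149e-04, -4.12457657e+01, -2.31975478e+01,  7.29776337e-02,
        4.57257824e-02, -1.14781596e-04]), 'ee_pos': array([ 246.64804758, -518.79557493,  175.05246488]), 'ee_rot': array([-1.79903341e+02, -1.96220890e-03,  2.54255761e+01]), 'force': array([-0.37899731, -0.33341944, -0.01744418]), 'torque': array([ 0.01460356, -0.02231541, -0.01375122]), 'gripper_force': 0.0, 'gripper_width': 91.45210539625717}
top wide_box 0.67 [261. 201.  70.  48.] 2960 [[479.0, 76.0, 47.0], [536.0, 163.0, 61.0], [595.0, 250.0, 65.0]]
top narrow_box 0.89 [383. 198.  49.  70.] 2445 [[467.0, -225.0, 3.0], [548.0, -162.0, 32.0], [614.0, -99.0, 153.0]]
top wide_lid 0.37 [264. 204.  71.  50.] 2983 [[479.0, 77.0, 48.0], [537.0, 163.0, 61.0], [596.0, 250.0, 65.0]]
top narrow_lid 0.65 [383. 182.  43.  34.] 1019 [[556.0, -200.0, 1.0], [592.0, 
[... 1463 characters left out ...]
.0], [619.0, -93.0, 154.0]]
scene wide_lid 0.59 [278. 216.  74.  32.] 1443 [[476.0, 77.0, 47.0], [520.0, 166.0, 60.0], [591.0, 252.0, 64.0]]
scene narrow_lid 0.93 [356. 172.  34.  44.] 988 [[555.0, -207.0, 42.0], [594.0, -150.0, 93.0], [630.0, -93.0, 154.0]]
scene dropper_bottle 0.52 [319. 204.   5.  19.] 129 [[556.0, 0.0, 8.0], [563.0, 12.0, 37.0], [573.0, 19.0, 65.0]]
scene timer 0.89 [353. 232.  28.  19.] 330 [[363.0, -34.0, 2.0], [388.0, 3.0, 16.0], [424.0, 29.0, 21.0]]
scene tape_roll 0.57 [195. 233.  28.  25.] 343 [[598.0, 337.0, 0.0], [659.0, 362.0, 17.0], [690.0, 398.0, 26.0]]
scene tip_box 0.78 [302. 192.  39.  27.] 786 [[657.0, -69.0, 3.0], [667.0, -2.0, 45.0], [724.0, 47.0, 59.0]]
```

View pics/top0.png

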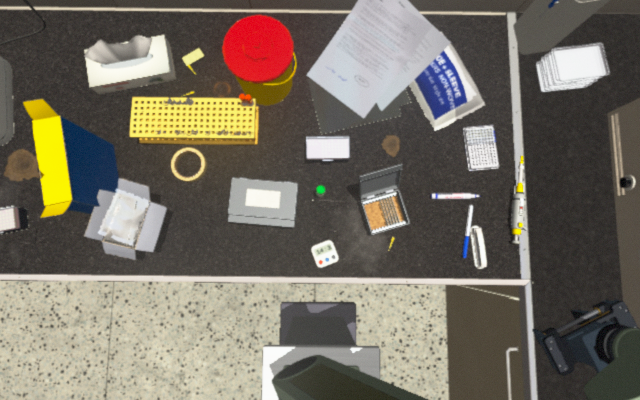

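View pics/scene0.png

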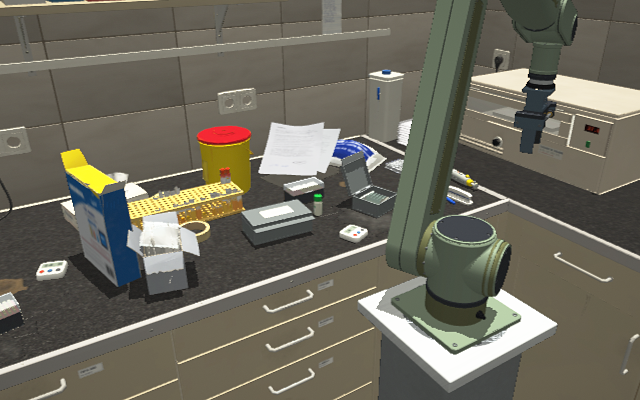

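The top view shows the wide box shut at the left (pixel 262,202) and the narrow box open at the right (384,200). The bottle is at (321,190), the timer at (324,254) and the tip box at (328,149). Next I fit the box poses from depth.

Run:
```python
from h import *
Q={}
for n in("top","scene"):
    p=dict(np.load("/tmp/%s0.npz"%n)); Q[n]=pts(p)
def sel(q,x,y,z): return q[(q[:,0]>x[0])&(q[:,0]<x[1])&(q[:,1]>y[0])&(q[:,1]<y[1])&(q[:,2]>z[0])&(q[:,2]<z[1])]
def rect(a,s):
    r=cv2.minAreaRect(a[:,:2].astype(np.float32)); print(s,len(a),"centre",np.round(r[0],1),"size",np.round(r[1],1),"ang",round(r[2],1), "z",np.median(a[:,2]).round(1)); 
for n,q in Q.items():
    rect(sel(q,(450,640),(50,280),(40,75)),n+" wide all>40")
    w=sel(q,(450,640),(50,280),(54,75)); rect(w,n+" wide top plate")
    rect(sel(q,(450,640),(-250,-80),(38,51)),n+" narrow rim")
    l=sel(q,(540,680),(-240,-80),(60,175))
    for lo in range(60,170,15):
        a=l[(l[:,2]>=lo)&(l[:,2]<lo+15)]
        if len(a)>10:
            k=np.polyfit(a[:,1],a[:,0],1); print(n,"lid z",lo+7,len(a),"x at y=-150:",np.round(np.polyval(k,-150),1),"slope",k[0].round(3),"res",np.std(a[:,0]-np.polyval(k,a[:,1])).round(1),"y",a[:,1].min().round(),a[:,1].max().round())
```

```text
top wide all>40 2974 centre [539.4 163.8] size [180.5 124.1] ang 85.8 z 60.9
top wide top plate 2464 centre [537.4 163.9] size [180.5 119.6] ang 85.7 z 61.4
top narrow rim 461 centre [ 525.2 -167.7] size [117.6 111.2] ang 17.0 z 45.2
top lid z 67 119 x at y=-150: 585.5 slope -0.296 res 3.8 y -203.0 -97.0
top lid z 82 132 x at y=-150: 592.2 slope -0.298 res 3.7 y -202.0 -96.0
top lid z 97 120 x at y=-150: 598.3 slope -0.301 res 3.7 y -200.0 -94.0
top lid z 112 72 x at y=-150: 601.9 slope -0.29 res 3.9 y -199.0 -92.0
top lid z 127 17 x at y=-150: 601.5 slope -0.254 res 4.7 y -197.0 -90.0
top lid z 142 130 x at y=-150: 604.9 slope -0.3 res 2.0 y -196.0 -90.0
top lid z 157 109 x at y=-150: 610.4 slope -0.307 res 1.8 y -193.0 -90.0
scene wide all>40 1515 centre [536.1 162.5] size [182.8 126.4] ang 85.6 z 60.2
scene wide top plate 1109 centre [544.1 161.5] size [182.7 108.7] ang 85.1 z 61.1
scene narrow rim 322 centre [ 523.7 -168.1] size [123.9 118. ] ang 17.6 z 44.0
scene lid z 67 126 x at y=-150: 583.7 slope -0.316 res 5.3 y -207.0 -95.0
scene lid z 82 133 x at y=-150: 589.8 slope -0.318 res 5.6 y -206.0 -93.0
scene lid z 97 127 x at y=-150: 596.3 slope -0.295 res 5.0 y -206.0 -92.0
scene lid z 112 130 x at y=-150: 601.9 slope -0.314 res 5.0 y -202.0 -90.0
scene lid z 127 96 x at y=-150: 606.1 slope -0.294 res 4.8 y -199.0 -90.0
scene lid z 142 113 x at y=-150: 603.5 slope -0.294 res 3.0 y -199.0 -89.0
scene lid z 157 56 x at y=-150: 607.6 slope -0.313 res 2.7 y -193.0 -92.0
```

```bash
python3 -m pendant '{"translation":[[0,0,-25],[0,0,-25],[0,0,-25],[31,-16,0],[31,-16,0],[31,-16,0],[31,-16,0],[31,-16,0]],"roll":[0.05,0.05,0.052,0,0,0,0,0],"hand":[255,255,255,255,255,255,255,255]}' 10
python3 -m pendant '{"translation":[[31,-16,0],[31,-16,0],[31,-16,0],[31,-16,0],[31,-16,0],[31,-16,0],[31,-16,0],[31,-16,0]],"roll":[0,0,0,0,0,0,0,0],"hand":[255,255,255,255,255,255,255,255]}'
```

```text
time_s: 1.67
ee_pos: [373.2, -396.9, 251.0]
ee_rot: [180.0, -0.0, 16.7]
force: [0.5, -0.4, -0.1]
gripper_width: 40.8
gripper_force: 0.0
time_s: 2.33
ee_pos: [574.1, -202.7, 250.9]
ee_rot: [180.0, -0.0, 16.7]
force: [0.3, -0.4, 1.2]
gripper_width: 0.4
gripper_force: 0.0
```

```bash
python3 -m pendant '{"translation":[[31,-17,0],[31,-17,0],[30,-16,0],[0,0,0],[0,0,25],[0,0,25],[0,0,25],[0,0,10]],"roll":[0,0,0,0,0,0,0,0],"hand":[255,255,255,255,255,255,255,255]}'
python3 - <<'E'
from h import *
p=env.grab_frame("scene"); f=cv2.cvtColor(p["frame"],cv2.COLOR_RGB2BGR)[100:260,250:450]
cv2.imwrite("pics/s1.png",cv2.resize(f,(800,600)))
q=pts(p); a=q[(q[:,0]>540)&(q[:,0]<700)&(q[:,1]>-240)&(q[:,1]<-60)&(q[:,2]>60)&(q[:,2]<240)]
print(env.state()["ee_pos"],env.state()["force"])
E
```

```text
time_s: 3.0
ee_pos: [644.5, -129.5, 162.0]
ee_rot: [-179.8, 0.3, 16.7]
force: [-1.0, -0.5, -0.6]
gripper_width: 0.5
gripper_force: 0.0
[ 644.10843435 -129.55084671  161.31035679] [-0.37599894 -0.09939297 -2.04423926]
```

View pics/s1.png

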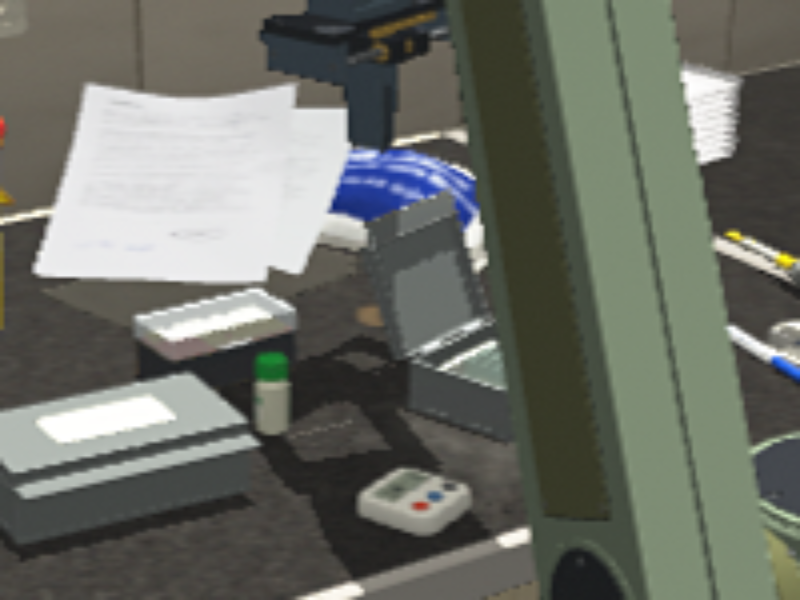

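The crop shows the closed fingers at (370,140), above and behind the narrow lid's lip (410,215). There is clear space behind the lid. I lower the fingers, then pull forward slowly.

```bash
python3 -m pendant '{"translation":[[0,0,12],[0,0,12],[0,0,11],[0,0,0],[-4,0,0],[-4,0,0],[-4,0,0],[-4,0,0]],"roll":[0,0,0,0,0,0,0,0],"hand":[255,255,255,255,255,255,255,255]}'
python3 -m pendant '{"translation":[[-4,0,0],[-4,0,0],[-4,0,0],[-4,0,0],[-4,0,0],[-4,0,0],[-4,0,0],[-4,0,0]],"roll":[0,0,0,0,0,0,0,0],"hand":[255,255,255,255,255,255,255,255]}'
```

```text
time_s: 3.72
ee_pos: [631.4, -134.7, 131.9]
ee_rot: [179.9, -0.1, 16.7]
force: [-0.4, -0.5, 0.5]
gripper_width: 0.7
gripper_force: 0.0
time_s: 4.38
ee_pos: [600.4, -143.8, 130.8]
ee_rot: [180.0, 0.0, 16.7]
force: [1.1, 0.2, -0.1]
gripper_width: 0.3
gripper_force: 0.0
```

```bash
python3 -m pendant '{"translation":[[-4,0,0],[-4,0,0],[-4,0,0],[-4,0,0],[-4,0,0],[-4,0,0],[-4,0,0],[-4,0,0]],"roll":[0,0,0,0,0,0,0,0],"hand":[255,255,255,255,255,255,255,255]}'
python3 - <<'E'
from h import *
p=env.grab_frame("top"); f=cv2.cvtColor(p["frame"],cv2.COLOR_RGB2BGR)[130:280,220:420]
cv2.imwrite("pics/t2.png",cv2.resize(f,(800,600)))
E
```

```text
time_s: 5.05
ee_pos: [569.7, -153.0, 130.9]
ee_rot: [180.0, 0.0, 16.7]
force: [-0.4, 0.7, 0.4]
gripper_width: 0.1
gripper_force: 0.0
```

View pics/t2.png

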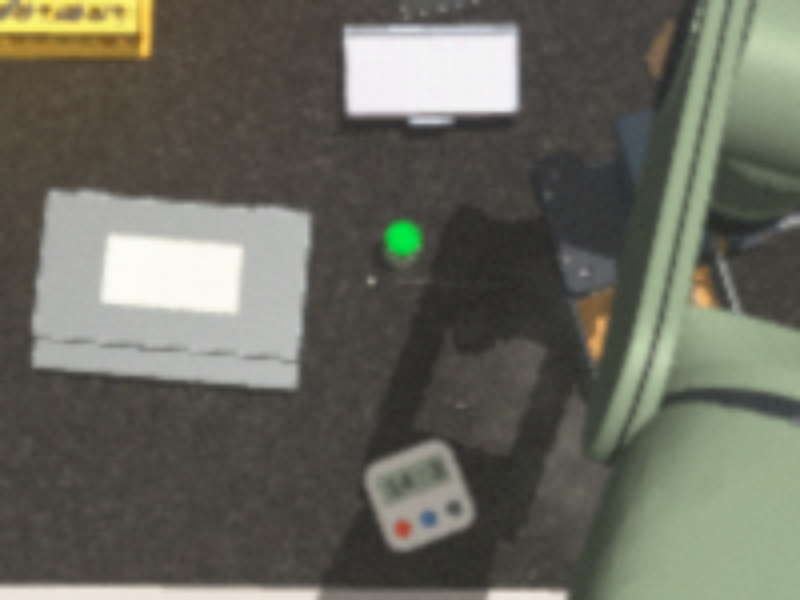

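The arm covers the narrow box, but orange slides at (600,310) still show, so the lid is not shut yet. I keep pulling forward.

```bash
python3 -m pendant '{"translation":[[-4,0,0],[-4,0,0],[-4,0,0],[-4,0,0],[-4,0,0],[-4,0,0],[-4,0,0],[-4,0,0]],"roll":[0,0,0,0,0,0,0,0],"hand":[255,255,255,255,255,255,255,255]}'
python3 -m pendant '{"translation":[[0,0,0],[0,0,0],[0,0,0],[0,0,0],[0,0,-25],[0,0,-25],[0,0,-25],[0,0,-25]],"roll":[0,0,0,0,0,0,0,0],"hand":[255,255,255,255,255,255,255,255]}'
python3 - <<'E'
from h import *
p=env.grab_frame("top"); q=pts(p)
a=q[(q[:,0]>440)&(q[:,0]<640)&(q[:,1]>-240)&(q[:,1]<-80)&(q[:,2]>30)&(q[:,2]<175)]
print(len(a),np.percentile(a,[5,50,95],axis=0).round())
p=env.grab_frame("scene"); q=pts(p)
a=q[(q[:,0]>440)&(q[:,0]<640)&(q[:,1]>-240)&(q[:,1]<-80)&(q[:,2]>30)&(q[:,2]<175)]
print(len(a),np.percentile(a,[5,50,95],axis=0).round()); save(p,"s3.png")
E
```

```text
time_s: 5.77
ee_pos: [539.1, -162.2, 130.9]
ee_rot: [180.0, -0.0, 16.7]
force: [0.3, 0.9, -0.4]
gripper_width: 0.6
gripper_force: 0.0
time_s: 6.43
ee_pos: [539.5, -161.9, 231.9]
ee_rot: [-180.0, 0.0, 16.7]
force: [0.4, 0.2, -0.2]
gripper_width: 0.8
gripper_force: 0.0
303 [[ 461. -156.   32.]
 [ 563. -116.   50.]
 [ 608.  -93.  155.]]
1322 [[ 478. -204.   32.]
 [ 586. -150.   75.]
 [ 615.  -97.  149.]]
```

Run:
```python
from h import *
p=env.grab_frame("scene"); save(p,"s4.png"); q=pts(p)
cv2.imwrite("pics/s4.png",cv2.resize(cv2.imread("pics/s4.png")[60:260,250:450],(600,600)))
a=q[(q[:,0]>540)&(q[:,0]<680)&(q[:,1]>-240)&(q[:,1]<-80)]
for lo in range(60,170,15):
    b=a[(a[:,2]>=lo)&(a[:,2]<lo+15)]
    if len(b)>5: k=np.polyfit(b[:,1],b[:,0],1); print(lo+7,len(b),np.polyval(k,-150).round(1),k[0].round(3),b[:,1].min().round(),b[:,1].max().round())
```

```text
67 125 583.8 -0.3 -206.0 -96.0
82 126 589.9 -0.308 -206.0 -94.0
97 133 595.8 -0.304 -205.0 -91.0
112 125 602.0 -0.303 -201.0 -88.0
127 97 606.4 -0.304 -199.0 -88.0
142 115 603.7 -0.304 -197.0 -91.0
157 55 608.1 -0.308 -196.0 -92.0
```

View pics/s4.png

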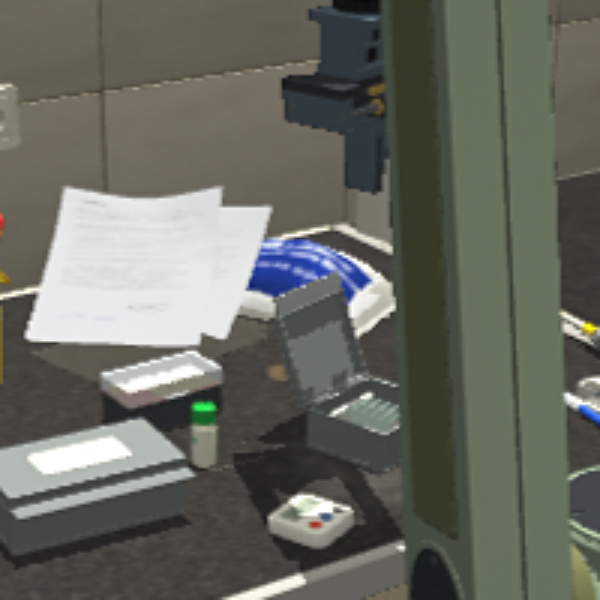

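The narrow lid still stands open at crop (320,340), exactly as before. I check whether the tool's position agrees with the cameras.

Run:
```python
from h import *
p=dict(np.load("/tmp/scene0.npz")); t=dict(np.load("/tmp/top0.npz"))
def pr(p,X):
    c=np.linalg.inv(p["pose"])@np.r_[X,1]; return (p["fx"]*c[0]/c[2]+p["cx"]).round(1),(p["fy"]*c[1]/c[2]+p["cy"]).round(1)
print("scene: tip at s4",pr(p,[539.5,-162,232]),"at s1",pr(p,[644,-129.5,161]),"lid lip",pr(p,[608,-141,157]))
print("top: tip at t2",pr(t,[569.7,-153,131]),"lid lip open",pr(t,[608,-141,157]), "cam pos",p["pose"][:3,3],t["pose"][:3,3])
q=env.grab_frame("scene"); Q=pts(q); a=Q[(np.abs(Q[:,0]-545)<60)&(np.abs(Q[:,1]+162)<60)&(Q[:,2]>190)&(Q[:,2]<280)]
print(len(a),np.percentile(a,[2,50,98],axis=0).round())
f=cv2.imread("pics/t2.png");
```

```text
scene: tip at s4 (np.float64(370.4), np.float64(136.2)) at s1 (np.float64(341.9), np.float64(150.5)) lid lip (np.float64(351.3), np.float64(154.2))
top: tip at t2 (np.float64(383.7), np.float64(187.4)) lid lip open (np.float64(380.5), np.float64(170.4)) cam pos [-637.44456035  738.51438255  719.52061875] [ 405.18003327   22.2622369  1135.49223099]
31 [[ 519. -172.  272.]
 [ 529. -158.  276.]
 [ 552. -148.  280.]]
```

The visible fingertip, about (372,123) in the full image, sits well above the projected TCP at (370,136). The real tip looks about 40 mm higher than reported, so I measure it.

Run:
```python
from h import *
p=dict(np.load("/tmp/scene0.npz"))
def pr(p,X):
    c=np.linalg.inv(p["pose"])@np.r_[X,1]; return (p["fx"]*c[0]/c[2]+p["cx"]).round(1),(p["fy"]*c[1]/c[2]+p["cy"]).round(1)
print("start tip proj",pr(p,[246.6,-518.8,175]))
Q=pts(p); a=Q[(np.abs(Q[:,0]-247)<90)&(np.abs(Q[:,1]+519)<90)&(Q[:,2]>120)&(Q[:,2]<330)]
for lo in range(120,330,10):
    b=a[(a[:,2]>=lo)&(a[:,2]<lo+10)]
    if len(b)>2: print(lo,len(b),b.min(0).round(),b.max(0).round())
q=env.grab_frame("scene"); print(env.state()["ee_pos"]); Q=pts(q); a=Q[(np.abs(Q[:,0]-540)<90)&(np.abs(Q[:,1]+162)<90)&(Q[:,2]>190)&(Q[:,2]<400)]
for lo in range(190,400,10):
    b=a[(a[:,2]>=lo)&(a[:,2]<lo+10)]
    if len(b)>2: print(lo,len(b),b.min(0).round(),b.max(0).round())
t=env.grab_frame("top"); Q=pts(t); a=Q[(np.abs(Q[:,0]-540)<120)&(np.abs(Q[:,1]+162)<130)&(Q[:,2]>190)&(Q[:,2]<420)]
for lo in range(190,420,15):
    b=a[(a[:,2]>=lo)&(a[:,2]<lo+15)]
    if len(b)>2: print("top",lo,len(b),b.min(0).round(),b.max(0).round())
```

```text
start tip proj (np.float64(526.7), np.float64(160.2))
210 31 [ 207. -573.  214.] [ 266. -465.  220.]
220 58 [ 207. -574.  220.] [ 262. -460.  230.]
230 68 [ 205. -576.  230.] [ 265. -458.  240.]
240 62 [ 203. -578.  240.] [ 266. -461.  250.]
250 59 [ 204. -574.  250.] [ 259. -458.  260.]
260 47 [ 204. -485.  260.] [ 235. -457.  270.]
270 51 [ 202. -479.  270.] [ 235. -456.  279.]
280 31 [ 200. -485.  280.] [ 234. -451.  290.]
290 79 [ 176. -605.  290.] [ 244. -429.  300.]
300 141 [ 177. -608.  300.] [ 250. -431.  310.]
310 140 [ 176. -606.  310.] [ 257. -430.  320.]
320 117 [ 174. -600.  320.] [ 257. -429.  330.]
[ 539.12386777 -161.84378649  230.08685326]
260 3 [ 525. -174.  269.] [ 531. -160.  270.]
270 32 [ 516. -171.  271.] [ 555. -147.  280.]
280 48 [ 513. -178.  280.] [ 555. -147.  290.]
290 45 [ 515. -177.  290.] [ 550. -144.  300.]
300 44 [ 518. -177.  300.] [ 553. -143.  310.]
310 47 [ 517. -177.  310.] [ 552. -145.  320.]
320 43 [ 513. -174.  320.] [ 551. -143.  330.]
330 38 [ 518. -174.  330.] [ 539. -144.  340.]
340 32 [ 481. -175.  340.] [545. -78. 350.]
350 100 [ 475. -153.  350.] [554. -72. 360.]
360 134 [ 477. -150.  360.] [552. -73. 370.]
370 90 [ 476. -161.  370.] [544. -72. 380.]
380 105 [ 472. -160.  380.] [551. -72. 390.]
390 153 [ 477. -158.  390.] [553. -74. 400.]
top 340 4 [ 481. -243.  347.] [527. -99. 355.]
top 355 100 [ 480. -248.  355.] [560. -96. 370.]
top 370 55 [ 478. -253.  370.] [550. -67. 385.]
top 385 846 [ 479. -253.  385.] [555. -67. 400.]
top 400 40 [ 509. -118.  400.] [ 547. -107.  414.]
top 415 15 [ 515. -116.  415.] [ 545. -107.  420.]
```

The real tip is about 39 mm above the reported TCP, both at the start and now, while xy agrees. So the fingers passed over the lid without touching it. I repeat the move with real z = reported + 39.

```bash
python3 -m pendant '{"translation":[[29,0,0],[29,0,0],[29,0,0],[27,0,0],[0,0,0],[0,0,25],[0,0,25],[0,0,25]],"roll":[0,0,0,0,0,0,0,0],"hand":[255,255,255,255,255,255,255,255]}'
python3 -m pendant '{"translation":[[0,0,23],[0,0,23],[0,0,20],[0,0,0],[-4,0,0],[-4,0,0],[-4,0,0],[-4,0,0]],"roll":[0,0,0,0,0,0,0,0],"hand":[255,255,255,255,255,255,255,255]}'
python3 -m pendant '{"translation":[[-4,0,0],[-4,0,0],[-4,0,0],[-4,0,0],[-4,0,0],[-4,0,0],[-4,0,0],[-4,0,0]],"roll":[0,0,0,0,0,0,0,0],"hand":[255,255,255,255,255,255,255,255]}'
python3 - <<'E'
from h import *
p=env.grab_frame("scene"); f=cv2.cvtColor(p["frame"],cv2.COLOR_RGB2BGR)[100:260,280:440]
cv2.imwrite("pics/s5.png",cv2.resize(f,(600,600)))
E
```

```text
time_s: 7.4
ee_pos: [647.6, -129.2, 153.7]
ee_rot: [-180.0, 0.1, 16.7]
force: [-0.2, 0.3, 0.0]
gripper_width: 0.7
gripper_force: 0.0
time_s: 8.07
ee_pos: [633.6, -134.3, 91.5]
ee_rot: [179.9, -0.1, 16.7]
force: [0.1, -0.0, 0.4]
gripper_width: 0.3
gripper_force: 0.0
time_s: 8.73
ee_pos: [602.1, -143.2, 89.7]
ee_rot: [-180.0, 0.0, 16.7]
force: [-0.0, -0.1, 1.1]
gripper_width: 0.4
gripper_force: 0.2
```

View pics/s5.png

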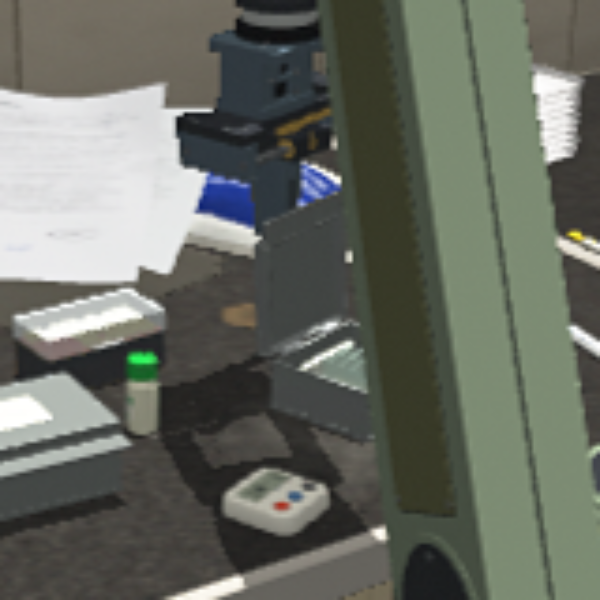

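The lid, crop (300,280), is now almost upright with the finger behind it at (270,200). I continue forward and then lift away.

```bash
python3 -m pendant '{"translation":[[-4,0,0],[-4,0,0],[-4,0,0],[-4,0,0],[-4,0,0],[-4,0,0],[-4,0,0],[-4,0,0]],"roll":[0,0,0,0,0,0,0,0],"hand":[255,255,255,255,255,255,255,255]}'
python3 -m pendant '{"translation":[[-2,0,0],[-2,0,0],[-2,0,0],[0,0,0],[0,0,0],[0,0,0],[0,0,-15],[0,0,-25]],"roll":[0,0,0,0,0,0,0,0],"hand":[255,255,255,255,255,255,255,255]}'
python3 - <<'E'
from h import *
p=env.grab_frame("scene"); q=pts(p)
a=q[(q[:,0]>440)&(q[:,0]<640)&(q[:,1]>-240)&(q[:,1]<-80)&(q[:,2]>30)&(q[:,2]<110)]
print(len(a),np.percentile(a,[2,50,98],axis=0).round())
r=cv2.minAreaRect(a[a[:,2]>40][:,:2].astype(np.float32)); print(r)
E
```

```text
time_s: 9.45
ee_pos: [571.5, -152.4, 89.8]
ee_rot: [180.0, 0.0, 16.7]
force: [0.4, -0.2, 0.2]
gripper_width: 0.6
gripper_force: 0.0
time_s: 10.12
ee_pos: [564.3, -153.3, 127.5]
ee_rot: [-179.8, 0.3, 16.7]
force: [0.6, -0.8, -0.0]
gripper_width: 0.5
gripper_force: 0.0
544 [[ 453. -203.   32.]
 [ 511. -131.   60.]
 [ 568. -106.   65.]]
((528.5057983398438, -144.25149536132812), (81.69548797607422, 155.510498046875), 55.06190490722656)
```

The narrow lid is shut: its top is at z≈60–65 with nothing above. Next is the front of the wide box.

```bash
python3 -m pendant '{"translation":[[0,0,-21],[0,0,-21],[0,0,-21],[0,0,0],[-13,-26,0],[-13,-26,0],[-13,-26,0],[-13,-26,0]],"roll":[0.09,0.09,0.09,0.0965,0,0,0,0],"hand":[255,255,255,255,255,255,255,255]}'
python3 -m pendant '{"translation":[[-13,-26,0],[-13,-26,0],[-13,-26,0],[-13,-26,0],[-13,-26,0],[-13,-26,0],[-13,-26,0],[-13,-26,0]],"roll":[0,0,0,0,0,0,0,0],"hand":[255,255,255,255,255,255,255,255]}'
python3 -m pendant '{"translation":[[0,0,0],[0,0,25],[0,0,25],[0,0,25],[0,0,25],[0,0,20],[0,0,0],[0,0,0]],"roll":[0,0,0,0,0,0,0,0],"hand":[255,255,255,255,255,255,255,255]}'
python3 - <<'E'
from h import *
p=env.grab_frame("scene"); save(p,"s6.png"); e=env.state()["ee_pos"]; print(e)
cv2.imwrite("pics/s6.png",cv2.resize(cv2.imread("pics/s6.png")[130:270,220:420],(800,560)))
Q=pts(p); a=Q[(np.abs(Q[:,0]-e[0])<40)&(np.abs(Q[:,1]-e[1])<40)&(Q[:,2]>20)&(Q[:,2]<170)]
for lo in range(20,170,10):
    b=a[(a[:,2]>=lo)&(a[:,2]<lo+10)]
    if len(b)>2: print(lo,len(b),b.min(0).round(),b.max(0).round())
w=Q[(Q[:,0]>465)&(Q[:,0]<510)&(Q[:,1]>85)&(Q[:,1]<245)&(Q[:,2]>42)&(Q[:,2]<56)]
for y in(110,140,170,200,230):
    b=w[np.abs(w[:,1]-y)<6]; print(y,np.percentile(b[:,0],[3,10]).round(1))
E
```

```text
time_s: 10.83
ee_pos: [521.9, -45.4, 192.8]
ee_rot: [-180.0, -0.0, -4.3]
force: [-0.0, 0.7, 0.1]
gripper_width: 0.6
gripper_force: 0.0
time_s: 11.5
ee_pos: [433.5, 170.2, 193.0]
ee_rot: [-180.0, -0.1, -4.3]
force: [0.6, 0.3, -0.4]
gripper_width: 0.3
gripper_force: 0.0
time_s: 12.17
ee_pos: [433.9, 168.3, 72.4]
ee_rot: [179.9, 0.1, -4.3]
force: [-0.7, -0.1, 0.6]
gripper_width: 0.6
gripper_force: 0.0
[434.94481176 168.74721653  73.52058006]
50 4 [470. 137.  51.] [475. 156.  52.]
110 27 [410. 159. 110.] [450. 179. 120.]
120 39 [410. 157. 120.] [449. 180. 130.]
130 47 [409. 158. 130.] [450. 180. 140.]
140 39 [411. 159. 141.] [450. 181. 150.]
150 47 [411. 158. 150.] [451. 182. 160.]
160 48 [411. 158. 161.] [448. 184. 170.]
110 [470.5 471.7]
140 [471.3 474.9]
170 [477.3 479. ]
200 [478.4 480.1]
230 [480.3 482. ]
```

View pics/s6.png

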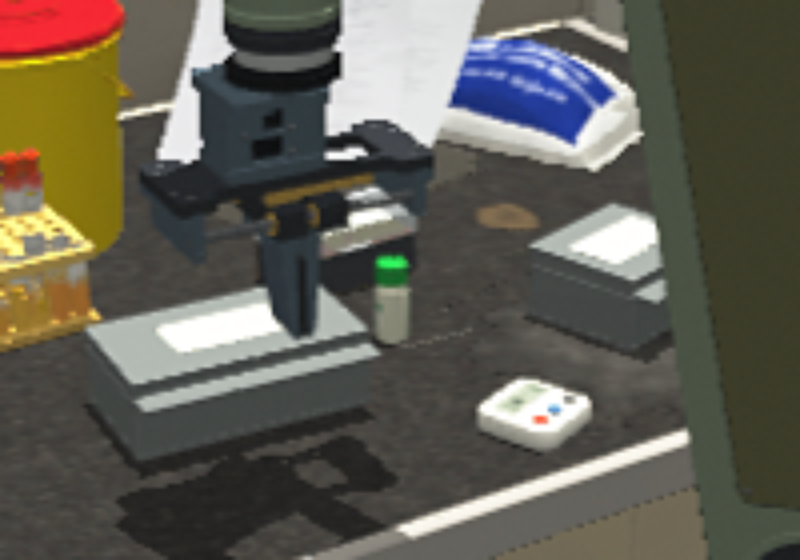

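The narrow box is shut at crop (600,280). The fingers hang in front of the wide box's lip, tip at (305,330). I descend to a real tip height of about 25 mm and approach.

```bash
python3 -m pendant '{"translation":[[0,0,22],[0,0,22],[0,0,22],[0,0,21],[0,0,0],[6,0,0],[6,0,0],[6,0,0]],"roll":[0,0,0,0,0,0,0,0],"hand":[255,255,255,255,255,255,255,255]}'
python3 -m pendant '{"translation":[[0,0,0],[0,0,0],[0.5,0,0],[0.5,0,0],[0.5,0,0],[0.5,0,0],[0,0,0],[0,0,0]],"roll":[0,0,0,0,0,0,0,0],"hand":[255,255,255,255,255,255,255,255]}'
python3 -m pendant '{"translation":[[0.5,0,0],[0.5,0,0],[0.5,0,0],[0.5,0,0],[0,0,0],[0,0,0],[0,0,0],[0,0,0]],"roll":[0,0,0,0,0,0,0,0],"hand":[255,255,255,255,255,255,255,255]}'
```

```text
time_s: 12.88
ee_pos: [454.8, 168.1, -12.2]
ee_rot: [-179.9, -0.3, -4.3]
force: [-0.0, 0.1, -0.4]
gripper_width: 0.2
gripper_force: 0.0
time_s: 13.55
ee_pos: [453.9, 167.3, -14.2]
ee_rot: [180.0, 0.0, -4.3]
force: [-0.3, 0.0, -0.4]
gripper_width: 0.5
gripper_force: 0.0
time_s: 14.22
ee_pos: [455.9, 167.1, -14.2]
ee_rot: [180.0, 0.0, -4.3]
force: [-0.9, 0.8, 0.2]
gripper_width: 0.3
gripper_force: 0.0
```

```bash
python3 -m pendant '{"translation":[[0.5,0,0],[0.5,0,0],[0.5,0,0],[0,0,0],[0,0,0],[0,0,0],[0,0,0],[0,0,0]],"roll":[0,0,0,0,0,0,0,0],"hand":[255,255,255,255,255,255,255,255]}'
python3 -m pendant '{"translation":[[0.5,0,0],[0.5,0,0],[0.5,0,0],[0,0,0],[0,0,0],[0,0,0],[0,0,0],[0,0,0]],"roll":[0,0,0,0,0,0,0,0],"hand":[255,255,255,255,255,255,255,255]}'
```

```text
time_s: 14.88
ee_pos: [457.4, 167.0, -14.2]
ee_rot: [180.0, -0.0, -4.3]
force: [0.8, 0.3, 0.3]
gripper_width: 0.3
gripper_force: 0.0
time_s: 15.55
ee_pos: [458.9, 166.9, -14.2]
ee_rot: [180.0, 0.0, -4.3]
force: [-0.0, 0.4, -0.4]
gripper_width: 0.1
gripper_force: 0.0
```

```bash
python3 -m pendant '{"translation":[[0.5,0,0],[0.5,0,0],[0.5,0,0],[0,0,0],[0,0,0],[0,0,0],[0,0,0],[0,0,0]],"roll":[0,0,0,0,0,0,0,0],"hand":[255,255,255,255,255,255,255,255]}'
python3 -m pendant '{"translation":[[0.5,0,0],[0.5,0,0],[0,0,0],[0,0,0],[0,0,0],[0,0,0],[0,0,0],[0,0,0]],"roll":[0,0,0,0,0,0,0,0],"hand":[255,255,255,255,255,255,255,255]}'
```

```text
time_s: 16.22
ee_pos: [460.5, 166.8, -14.2]
ee_rot: [180.0, -0.0, -4.3]
force: [-0.2, -1.1, 0.3]
gripper_width: -0.1
gripper_force: 0.0
time_s: 16.88
ee_pos: [460.7, 166.7, -14.3]
ee_rot: [180.0, 0.1, -4.3]
force: [-4.4, 1.7, 2.1]
gripper_width: 0.5
gripper_force: 2.1
```

```bash
python3 -m pendant '{"translation":[[0,0,-1.5],[0,0,-1.5],[0,0,-1.5],[0.1,0,-1.5],[0.1,0,-1.5],[0.1,0,-1.5],[0.1,0,-1.5],[0.1,0,-1.5]],"roll":[0,0,0,0,0,0,0,0],"hand":[255,255,255,255,255,255,255,255]}'
python3 - <<'E'
from h import *
p=env.grab_frame("scene"); Q=pts(p)
w=Q[(Q[:,0]>460)&(Q[:,0]<600)&(Q[:,1]>180)&(Q[:,1]<235)&(Q[:,2]>42)&(Q[:,2]<120)]
for x in range(475,600,15):
    b=w[np.abs(w[:,0]-x)<6]; print(x,len(b),np.percentile(b[:,2],[50,95]).round(1) if len(b) else 0)
E
```

```text
time_s: 17.55
ee_pos: [461.7, 166.6, -2.0]
ee_rot: [180.0, 0.0, -4.3]
force: [-4.8, 0.7, -0.5]
gripper_width: 0.2
gripper_force: 2.3
475 12 [ 64.6 117.7]
490 44 [60.7 63.1]
505 103 [65.  71.9]
520 24 [69.2 71.4]
535 15 [67.8 70.2]
550 15 [67.  67.9]
565 13 [64.4 66.3]
580 21 [63.1 64.4]
595 16 [61.6 63.1]
```

The lid is lifting: its top at x≈520 rose from 61 to about 70 mm under a force of about 4.8 N. I continue along the arc.

```bash
python3 -m pendant '{"translation":[[0.2,0,-2],[0.3,0,-2],[0.3,0,-2],[0.3,0,-2],[0.3,0,-2],[0.4,0,-2],[0.4,0,-2],[0.4,0,-2]],"roll":[0,0,0,0,0,0,0,0],"hand":[255,255,255,255,255,255,255,255]}'
python3 - <<'E'
from h import *
p=env.grab_frame("scene"); Q=pts(p)
w=Q[(Q[:,0]>460)&(Q[:,0]<600)&(Q[:,1]>180)&(Q[:,1]<235)&(Q[:,2]>42)&(Q[:,2]<120)]
for x in range(475,600,15):
    b=w[np.abs(w[:,0]-x)<6]; print(x,len(b),np.percentile(b[:,2],[50,95]).round(1) if len(b) else 0)
E
```

```text
time_s: 18.27
ee_pos: [464.8, 166.4, 14.1]
ee_rot: [180.0, -0.0, -4.3]
force: [-4.6, 0.2, 0.4]
gripper_width: 0.2
gripper_force: 2.0
475 1 [78.4 78.4]
490 37 [76.7 78.6]
505 107 [77.3 84.6]
520 20 [81.6 83.7]
535 19 [78.2 78.9]
550 14 [74.8 76.2]
565 17 [71.  72.2]
580 14 [66.6 68.6]
595 12 [62.2 64. ]
```

```bash
python3 -m pendant '{"translation":[[0.5,0,-2.3],[0.5,0,-2.3],[0.6,0,-2.3],[0.7,0,-2.3],[0.7,0,-2.3],[0.8,0,-2.3],[0.9,0,-2.3],[0.9,0,-2.3]],"roll":[0,0,0,0,0,0,0,0],"hand":[255,255,255,255,255,255,255,255]}'
python3 - <<'E'
from h import *
p=env.grab_frame("scene"); Q=pts(p)
w=Q[(Q[:,0]>460)&(Q[:,0]<600)&(Q[:,1]>180)&(Q[:,1]<235)&(Q[:,2]>42)&(Q[:,2]<160)]
for x in range(475,600,15):
    b=w[np.abs(w[:,0]-x)<6]; print(x,len(b),np.percentile(b[:,2],[50,95]).round(1) if len(b) else 0)
E
```

```text
time_s: 18.98
ee_pos: [470.9, 166.2, 32.6]
ee_rot: [-180.0, -0.1, -4.3]
force: [-0.8, 0.4, -0.5]
gripper_width: 0.7
gripper_force: 0.3
475 7 [152.5 159.2]
490 34 [ 95. 156.]
505 44 [90.1 98.2]
520 26 [94.  98.1]
535 6 [90.6 92.1]
550 9 [85.1 86.1]
565 5 [77.6 79.2]
580 5 [73.  73.5]
595 6 [66.1 67.3]
```

```bash
python3 -m pendant '{"translation":[[1.7,0,-2],[1.5,0,-2.4],[1.4,0,-2.5],[1.5,0,-2.5],[1.5,0,-2.5],[1.6,0,-2.5],[1.7,0,-2.5],[1.8,0,-2.4]],"roll":[0,0,0,0,0,0,0,0],"hand":[255,255,255,255,255,255,255,255]}'
python3 - <<'E'
from h import *
p=env.grab_frame("scene"); Q=pts(p)
w=Q[(Q[:,0]>460)&(Q[:,0]<600)&(Q[:,1]>180)&(Q[:,1]<235)&(Q[:,2]>42)&(Q[:,2]<160)]
for x in range(475,600,15):
    b=w[np.abs(w[:,0]-x)<6]; print(x,len(b),np.percentile(b[:,2],[50,95]).round(1) if len(b) else 0)
E
```

```text
time_s: 19.7
ee_pos: [481.9, 165.3, 51.9]
ee_rot: [180.0, 0.1, -4.3]
force: [-7.3, 2.2, 3.9]
gripper_width: 0.5
gripper_force: 3.1
475 1 [139.4 139.4]
490 1 [44.4 44.4]
505 53 [110.3 115. ]
520 52 [109.7 114.3]
535 1 [110.8 110.8]
550 0 0
565 0 0
580 0 0
595 37 [48.5 55. ]
```

```bash
python3 -m pendant '{"translation":[[0.2,0,-2.4],[1,0,-2.4],[1.6,0,-2.4],[1.8,0,-2.4],[1.9,0,-2.4],[2,0,-2.4],[2,0,-2.2],[2.1,0,-2.2]],"roll":[0,0,0,0,0,0,0,0],"hand":[255,255,255,255,255,255,255,255]}'
python3 - <<'E'
from h import *
p=env.grab_frame("scene"); Q=pts(p)
w=Q[(Q[:,0]>460)&(Q[:,0]<600)&(Q[:,1]>180)&(Q[:,1]<235)&(Q[:,2]>42)&(Q[:,2]<180)]
for x in range(475,600,15):
    b=w[np.abs(w[:,0]-x)<6]; print(x,len(b),np.percentile(b[:,2],[5,50,95]).round(1) if len(b) else 0)
E
```

```text
time_s: 20.42
ee_pos: [495.7, 164.1, 70.6]
ee_rot: [180.0, -0.0, -4.3]
force: [-0.7, 0.1, -0.7]
gripper_width: 0.6
gripper_force: 0.2
475 0 0
490 2 [ 48.7 109.  169.2]
505 18 [42.1 43.4 60. ]
520 43 [121.2 127.4 131.8]
535 29 [116.  125.  126.9]
550 1 [124.7 124.7 124.7]
565 16 [90.7 95.1 97.5]
580 33 [77.4 83.3 88.1]
595 61 [42.5 52.1 73.8]
```

```bash
python3 -m pendant '{"translation":[[2.6,0,-2.6],[2.8,0,-2.6],[3,0,-2.6],[3,0,-2.4],[3.2,0,-2.4],[3.3,0,-2.2],[3.4,0,-2.2],[3.5,0,-2]],"roll":[0,0,0,0,0,0,0,0],"hand":[255,255,255,255,255,255,255,255]}'
python3 -m pendant '{"translation":[[3.5,0,-2],[3.5,0,-2],[3.5,0,-1.8],[3.5,0,-1.5],[3.5,0,-1.5],[3.5,0,-1.3],[3.5,0,-1],[3.5,0,-1]],"roll":[0,0,0,0,0,0,0,0],"hand":[255,255,255,255,255,255,255,255]}'
python3 - <<'E'
from h import *
p=env.grab_frame("scene"); save(p,"s7.png")
cv2.imwrite("pics/s7.png",cv2.resize(cv2.imread("pics/s7.png")[90:270,200:420],(733,600)))
E
```

```text
time_s: 21.13
ee_pos: [520.5, 162.4, 89.6]
ee_rot: [-180.0, -0.0, -4.3]
force: [-0.5, -0.1, -0.2]
gripper_width: 0.5
gripper_force: 0.3
time_s: 21.8
ee_pos: [548.4, 160.2, 101.5]
ee_rot: [180.0, -0.0, -4.3]
force: [0.2, -0.3, 0.8]
gripper_width: 0.6
gripper_force: 0.1
```

View pics/s7.png

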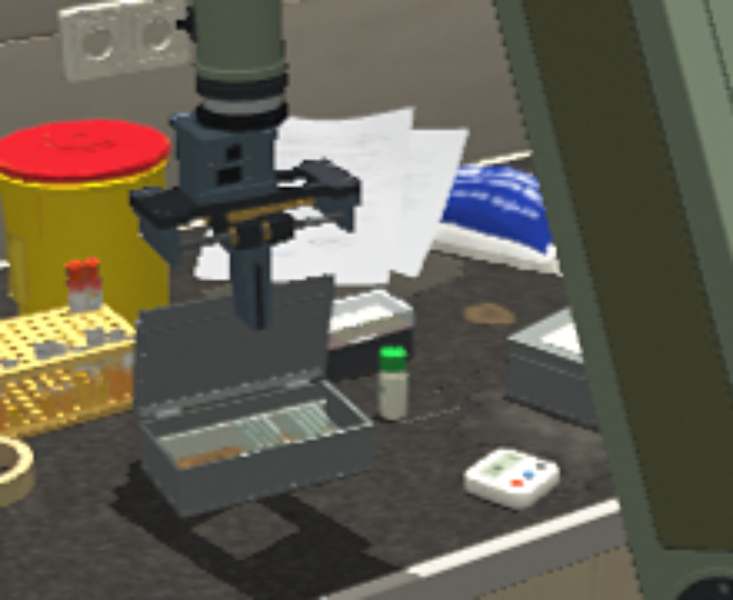

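The wide lid, crop (235,350), is raised to about 1.3 rad, with the tip on its underside near the lip at (258,325). I keep pushing slowly and follow it over.

```bash
python3 -m pendant '{"translation":[[3.5,0,-0.5],[3.5,0,0],[3.5,0,0],[3.5,0,0],[3.5,0,0],[3.5,0,0],[3.5,0,0],[3.5,0,0]],"roll":[0,0,0,0,0,0,0,0],"hand":[255,255,255,255,255,255,255,255]}'
python3 -m pendant '{"translation":[[3.5,0,0],[3.5,0,0],[3.5,0,0],[3.5,0,0],[3.5,0,0],[3.5,0,0],[3.5,0,0],[3.5,0,0]],"roll":[0,0,0,0,0,0,0,0],"hand":[255,255,255,255,255,255,255,255]}'
python3 -m pendant '{"translation":[[0,0,0],[0,0,0],[0,0,0],[0,0,0],[-10,0,0],[-15,0,0],[-15,0,0],[-15,0,-20]],"roll":[0,0,0,0,0,0,0,0],"hand":[255,255,255,255,255,255,255,255]}'
python3 -m pendant '{"translation":[[-10,0,-25],[0,0,-25],[0,0,-25],[0,0,-25],[-15,0,-25],[-15,0,0],[0,0,0],[0,0,0]],"roll":[0,0,0,0,0,0,0,0],"hand":[255,255,255,255,255,255,255,255]}'
python3 - <<'E'
from h import *
p=env.grab_frame("scene"); save(p,"s8.png")
cv2.imwrite("pics/s8.png",cv2.resize(cv2.imread("pics/s8.png")[60:270,180:440],(743,600)))
P=env.grab_frame("top"); o=dict(np.load("/tmp/top0.npz"))
for n,q in(("before",pts(o)),("after",pts(P))):
    def rr(x,y,z):
        a=q[(q[:,0]>x[0])&(q[:,0]<x[1])&(q[:,1]>y[0])&(q[:,1]<y[1])&(q[:,2]>z[0])&(q[:,2]<z[1])]
        return [np.round(k,1) for k in cv2.minAreaRect(a[:,:2].astype(np.float32))]+[a[:,2].max().round()]
    print(n,"wide",rr((450,620),(50,280),(38,51)),"narrow",rr((440,640),(-240,-80),(38,90)),"bottle",rr((540,600),(-15,35),(40,80)),"timer",rr((350,450),(-60,45),(10,30)),"tip",rr((640,740),(-85,60),(30,70)))
    a=q[(q[:,0]>560)&(q[:,0]<700)&(q[:,1]>100)&(q[:,1]<230)&(q[:,2]>60)&(q[:,2]<170)]
    for lo in(70,90,110,130,150):
        b=a[np.abs(a[:,2]-lo)<8]; 
        if len(b)>4: print("  lid z",lo,np.median(b[:,0]).round(1))
E
```

```text
time_s: 22.52
ee_pos: [576.3, 158.1, 101.9]
ee_rot: [180.0, 0.0, -4.3]
force: [-1.3, -0.8, -0.0]
gripper_width: 0.4
gripper_force: 0.0
time_s: 23.18
ee_pos: [604.2, 156.0, 101.9]
ee_rot: [180.0, 0.0, -4.3]
force: [-0.4, -0.9, 0.0]
gripper_width: 0.2
gripper_force: 0.0
time_s: 23.85
ee_pos: [544.6, 159.4, 118.5]
ee_rot: [179.8, 0.5, -4.3]
force: [-1.2, 0.5, -0.6]
gripper_width: 0.5
gripper_force: 0.0
time_s: 24.52
ee_pos: [508.2, 163.1, 247.0]
ee_rot: [180.0, -0.0, -4.2]
force: [-0.7, 0.4, -0.6]
gripper_width: 0.4
gripper_force: 0.0
before wide [array([539. , 163.2]), array([179.2, 124.2]), np.float64(85.5), np.float64(51.0)] narrow [array([ 533.5, -164.9]), array([134.9, 111.2]), np.float64(17.2), np.float64(90.0)] bottle [array([572.8,   8.1]), array([23.2, 23. ]), np.float64(21.0), np.float64(69.0)] timer [array([401. ,  -5.9]), array([64.9, 64.9]), np.float64(22.5), np.float64(23.0)] tip [array([691. , -11.3]), array([ 62.3, 117.3]), np.float64(0.8), np.float64(63.0)]
  lid z 70 577.5
after wide [array([555.6, 149.1]), array([153.7, 119.4]), np.float64(85.6), np.float64(51.0)] narrow [array([ 509.4, -172.3]), array([124.6, 111.3]), np.float64(17.2), np.float64(68.0)] bottle [array([573.1,   8.2]), array([23.2, 23.1]), np.float64(20.3), np.float64(68.0)] timer [array([400.9,  -5.9]), array([64.1, 64.2]), np.float64(21.4), np.float64(24.0)] tip [array([690.9, -10.9]), array([ 63.1, 116.8]), np.float64(0.7), np.float64(62.0)]
  lid z 70 619.8
  lid z 90 627.7
  lid z 110 634.8
  lid z 130 633.6
  lid z 150 639.3
```

View pics/s8.png

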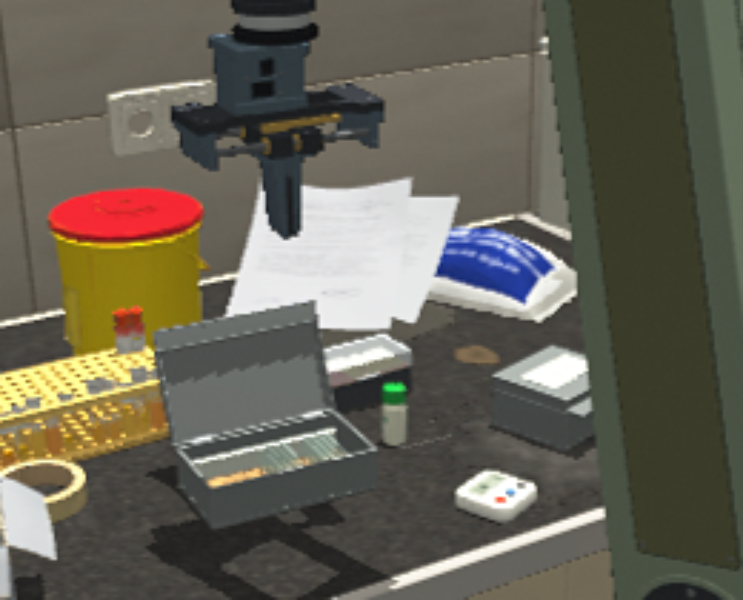

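The wide lid leans back open by itself at (245,370), the narrow box is shut at (545,395), and the other things have not moved. The robot is clear, so I hand in.

```bash
python3 -c "
from workcell import env
print(env.job_done())"
```

```text
the job is handed in; nothing more can be done
None
```

The wide slide box's lid now rests open on its stop and the narrow box's lid is shut; the bottle, timer and tip box measured unmoved, and the job was handed in after about 25 s of the 64 s allowed.

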